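# Find the fullest coffee tin by heft

## Robot

A 6-joint arm with a two-finger parallel gripper is mounted at the origin on the work surface. World frame = base frame: x ahead of the robot, y to its left, z up, the work surface at z = 0. Lengths are in mm, angles in rad, forces in N, time in s.
With the tool pointing down it reaches from about 275 to 750 mm from the base axis. Payload 10.2 kg.
Tool frame: the origin (TCP) lies midway between the tips of the shut fingers; the grasp point (between the pads) lies 19 mm behind it (ctrl.tcp_to_grasp is the z of the grasp point in the tool frame, in mm); z points along the fingers, y is the direction in which the jaws open and shut (so a half turn about z gives the same grasp; the last joint's range is limited). The gripper opens to 85 mm and grips with 20 to 120 N. Pads are 22 mm wide; open, the fingers measure 114 mm over their backs; the gripper's body (76 mm by 85 mm) begins 54 mm behind the grasp point. The pads swing forward as they close: fully open they stand 13 mm farther back than shut.
Start: joints at [-1.471, 0.313, 1.498, -0, 1.331, -0.223], TCP at [166.529, -497.895, 231.294] pointing down, gripper open.
Joint ranges: [-2.94, 2.94], [-0.97, 2.17], [0.19, 2.56], [-1.23, 4.37], [0.02, 3.11], [-2.88, 2.88]. Speed limits (rad/s): [2.39, 2.39, 3.01, 3.14, 3.14, 3.14].

## Interface

Orientations are given as a unit quaternion [w, x, y, z].
In Python, from rig import sensors, capture, order, ctrl gives the robot as it stands. The module is installed in compiled form; this text tells all that it offers.
- The arm moves only by the tool play_rows, never from a script. Its argument "deltas" is a list of rows, each a list of 7 numbers: the shift along the world's x, y, z in units of 40 mm (1.0 is 40 mm), then the turn, a rotation vector about the world's x, y, z in units of 6 degrees (1.0 is 6 degrees), then the opening, from -1 (shut) to 1 (fully open). A call has 1 to 8 rows; each row shifts and turns the commanded pose from where the row before left it; what a row does not reach is not made up. A row lasts 1/12 s, in which the tool goes at most 41.7 mm and 7.16 degrees, less where a joint would pass 70% of its speed; a pose out of reach is approached as far as the arm can. A call is refused whole if a number of a shift passes 1 or a number of a turn 1, either way. A call with a gripper value outside its range is refused whole. The fingers move at their own pace and stop on an object; "squeeze" is the grip in N (left out, the last holds). Time passes only in rows, so rows that do not move let the fingers close. It gives the time, the measured TCP pose, the force and the opening at its end, in the units of the state.
- sensors.sense(): the state, without advancing time (a new reading comes with each control period).
- capture(name): name is "scene" or "top"; returns a dict with "pixels" (384x512x3 uint8, red, green, blue), "z_map" (384x512 float32, mm along the optical axis (not along the pixel's ray), 0 where there is no reading), "fx", "fy", "cx", "cy" (pixels), "k1" (the pictures are not rectified: a ray, as slopes to the right and down, at radius r is drawn at 1 + k1 r^2 times it, then the intrinsics apply), "eye" and "rotation" of the camera in the world. Camera axes: x right, y down, z forward; pixel columns grow to the right and rows downward; lengths in mm; the calibration is good to about 2 mm. A picture is of the moment at which its call begins.
- order.finish_job(): hands the job in, once; it reports no verdict.
The state is a dict: "time_s": time; "joints": joint angles; "dq": joint speeds; "tau": joint torques, N m; "eef_pos": TCP position; "ee_rot": TCP orientation; "force": force on the tool from outside, world axes, zero at the start; "wrist_torque": the same for the moment, N m; "grip_width": opening from 0.0 (shut) to 1.0 (fully open).
Only numpy, scipy, OpenCV 4.12 (cv2) and the standard library are available. Lean on these libraries where they do the work, as an engineer would, in place of code of your own. Each camera call takes 0.05 s, during which the arm holds its last target. There are 200 camera calls.

## Task

One of the three coffee tins on the bench has its lid sitting askew: press that lid down until it is seated level before any tin is picked up. Then lift the tins to feel which is the heaviest, setting the others down again (not dropping them) so that they stand upright on the bench or a coaster with lids shut, and finish while still holding the heaviest tin upright in the gripper, its underside at least 10 cm above the bench. Leave the cup, tamper and portafilter where they are and knock nothing over.

Things in the scene. Friction and masses are not known exactly. Their poses are not given: they have to be found in the camera images.
- coaster_a: right-hand (lowest y) round cork coaster, 100 mm across, 4 mm thick, fixed; origin at the centre of its underside, on the bench. One coffee tin stands centred on it. All tins look alike: closed, brushed steel, plain paper band, pale wooden lid; 60 mm diameter, 90 mm tall with the lid home (body 80, lid 10 thick, 58 across), so tin top 94 mm and tin centre 49 mm above the bench
- coaster_b: middle round cork coaster, 100 mm across, 4 mm thick, fixed; origin at the centre of its underside, on the bench. One coffee tin stands centred on it. A tin weighs 0.2 to 0.8 kg, the heaviest at least 0.1 kg more than the next; any coaster may have it. The tins' own poses are not given
- coaster_c: left-hand (highest y) round cork coaster, 100 mm across, 4 mm thick, fixed; origin at the centre of its underside, on the bench. One coffee tin stands centred on it. Coasters are at least 125 mm apart, centre to centre
- lid_center (a point): centre of the askew lid's top face, about 3 to 5 mm higher than when level; its tin stands on one of the three coasters, the one nearest in plan (within 5 mm)
- lid (a joint): tilt of the askew lid on its tin, rad: 0 = seated level (a hard stop); it starts at 0.11 to 0.18, so that one edge of the lid is home and the opposite edge stands 6 to 10 mm proud. It stays where it is left; a push straight down of about 4 N on the raised edge, or 8 N on the middle, moves it
- lid_raised_edge (a point): the raised edge of the askew lid, at its top face, 29 mm out from the lid's centre; 94 mm above the bench when the lid is level. Its horizontal direction from lid_center shows which side is raised
- cup_center (a point): white ceramic cup, 80 mm across, 62 mm tall, standing in the tray; point at half height. Bystander
- tamper_center (a point): blue plastic tamper, 56 mm across, 85 mm tall, standing on the bench; point at half height. Bystander
- portafilter_center (a point): steel portafilter lying on the bench: round basket 68 mm across and 30 mm tall, black handle reaching 163 mm from the basket's centre along the point's -x axis; point at the basket's centre, half-way up. Bystander
- tray: fixed wooden tray, 150 x 340 mm, 26 mm tall, beyond the tins; origin at the centre of its underside
Not all that is in view belongs to the job. Leave any red look-alike of the part that bears lid_center alone.

How it is judged:
By the outcome, as a careful person would: the job done as asked, in the order asked, and still so for the second after the job is handed in, while the arm keeps its last pose, push and grip.
It also fails if it takes over 72 s, if anything falls off the work surface, if the arm or the gripper's body presses on something with over 40 N, if the wrist force passes 120 N, or if a joint passes its speed limit or range.

## Working session

There is one attempt and no reset: what is moved stays moved. The work goes in short steps, Python scripts to look and compute and a tool call to move; the robot and the scene stay as the last step left them, time stands still between calls to the robot, and variables do not carry over. Pictures are saved under pics/ and viewed, about 8 in all and at most 12, crops included, and the job is handed in when it is done.

Besides the shell and the picture viewer there is one more tool, called after ">>>" by a JSON object that holds its "op" and its "data", one argument or row to a line. play_rows: Moves the arm, as the interface text tells. Its arguments: {"type":"object","properties":{"deltas":{"type":"array","items":{"type":"array","items":{"type":"number"}}},"squeeze":{"type":"number"}},"required":["deltas"]}

```bash
mkdir -p pics; cat > h.py <<'E'
import numpy as np, cv2
from rig import sensors, capture, order, ctrl
def shot(n,f=None):
    c=capture(n)
    if f: cv2.imwrite('pics/'+f,c['pixels'][:,:,::-1])
    return c
def cloud(c):
    h,w=c['z_map'].shape
    K=np.array([[c['fx'],0,c['cx']],[0,c['fy'],c['cy']],[0,0,1.]])
    u,v=np.meshgrid(np.arange(w),np.arange(h))
    p=cv2.undistortPoints(np.stack([u,v],-1).reshape(-1,1,2).astype(float),K,np.array([c['k1'],0,0,0.])).reshape(h,w,2)
    z=c['z_map'].astype(float)
    P=np.dstack([p[...,0]*z,p[...,1]*z,z])
    W=P@np.array(c['rotation']).T+np.array(c['eye'])
    W[z==0]=np.nan
    return W
E
python3 - <<'E'
from h import *
print(sensors.sense(),ctrl.tcp_to_grasp)
a=shot('scene');b=shot('top')
for n,c in(('scene',a),('top',b)):
    print(n,c['eye'],np.round(c['rotation'],3).tolist(),c['fx'],c['k1'])
    np.savez(n+'.npz',W=cloud(c),rgb=c['pixels'])
    cv2.imwrite(f'pics/{n}0.png',c['pixels'][:,:,::-1])
E
```

```text
{'time_s': 0.0, 'joints': array([-1.47136061e+00,  3.13440355e-01,  1.49844876e+00,  8.42697937e-07,
        1.33100053e+00, -2.23375395e-01]), 'dq': array([-0.00081488, -0.00015154, -0.00034224, -0.00042993, -0.00015716,
       -0.0007769 ]), 'tau': array([-3.59696360e-04, -4.12269008e+01, -2.59740758e+01, -1.69135060e-04,
        4.24348604e-03, -2.19018361e-06]), 'eef_pos': array([ 166.52197195, -497.61497292,  230.73561831]), 'ee_rot': array([-6.47222703e-04,  9.87002186e-01,  1.60705518e-01,  4.05697230e-05]), 'force': array([-0.21743376,  0.06148123,  1.58293328]), 'wrist_torque': array([ 0.02528948, -0.00502666, -0.01290839]), 'grip_width': 1.0030226357292646} -18.700000000000003
scene [1207.15565914  890.96132756  809.7182987 ] [-0.128, 0.264, 0.845, -0.448] 401.3626725148217 -0.11972993983917966Traceback (most recent call last):
  File "<stdin>", line 6, in <module>
  File "h.py", line 14, in cloud
    W=P@np.array(c['rotation']).T+np.array(c['eye'])
      ~^~~~~~~~~~~~~~~~~~~~~~~~~~
ValueError: matmul: Input operand 1 has a mismatch in its core dimension 0, with gufunc signature (n?,k),(k,m?)->(n?,m?) (size 4 is different from 3)
```

Rotation is a quaternion [w,x,y,z].

```bash
sed -i "s/np.array(c\['rotation'\]).T/R.from_quat(np.roll(c['rotation'],-1)).as_matrix().T/; 1a from scipy.spatial.transform import Rotation as R" h.py
python3 - <<'E'
from h import *
for n in('scene','top'):
    c=shot(n,n+'0.png');W=cloud(c);np.savez(n+'.npz',W=W,rgb=c['pixels'])
    print(n,np.nanmedian(W[...,2]),c['eye'],c['rotation'])
    # blobs at tin-top heights
    m=((W[...,2]>84)&(W[...,2]<108)).astype(np.uint8)
    k,l,s,ce=cv2.connectedComponentsWithStats(m)
    for i in range(1,k):
        if s[i,4]>60:
            q=W[l==i]; print(s[i],ce[i].round(),np.median(q,0).round(1),np.percentile(q,[2,98],axis=0).round(0).tolist(),c['pixels'][l==i].mean(0).round())
E
```

```text
scene 1.1100714232667315 [1207.15565914  890.96132756  809.7182987 ] [-0.12800715  0.26366034  0.84467553 -0.44790695]
[  0  52  99  24 331] [48. 64.] [  857.2 -2244.4    95.2] [[503.0, -2269.0, 85.0], [1171.0, -2187.0, 107.0]] [219. 209. 197.]
[350  74  19  10  78] [359.  78.] [-549.9 -629.5   95.8] [[-560.0, -693.0, 85.0], [-540.0, -556.0, 107.0]] [213. 207. 191.]
[278  78  41  14 169] [297.  84.] [-195.  -751.2   96.1] [[-344.0, -765.0, 85.0], [-71.0, -741.0, 108.0]] [179. 145. 108.]
[206  80  35  10 147] [223.  85.] [ 156.1 -971.7   95.1] [[27.0, -1061.0, 85.0], [203.0, -938.0, 108.0]] [144. 146. 141.]
[403  92 109  47 563] [458. 115.] [-548.4   10.9   96.1] [[-558.0, -304.0, 84.0], [-539.0, 267.0, 108.0]] [207. 202. 186.]
[149  98  29  14 279] [163. 105.] [ 529.3 -898.6  101.9] [[458.0, -991.0, 86.0], [587.0, -856.0, 107.0]] [138. 135. 126.]
[ 86 117  22  12 154] [ 96. 123.] [ 862.4 -914.7   89.9] [[813.0, -961.0, 85.0], [904.0, -880.0, 107.0]] [183. 130.  93.]
[241 144  15   9  98] [248. 148.] [ 438.8 -289.    90.7] [[411.0, -316.0, 84.0], [464.0, -264.0, 94.0]] [216. 180. 137.
[... 832 characters left out ...]
 14 108 661] [  5. 181.] [654.7 767.2  99.9] [[492.0, 754.0, 85.0], [805.0, 779.0, 108.0]] [157. 100.  52.]
[337 194  21  21 337] [347. 204.] [ 561.  -252.9   99.4] [[535.0, -281.0, 85.0], [587.0, -227.0, 106.0]] [243. 211. 135.]
[263 204  20  20 307] [272. 213.] [540.2 -37.4  94.7] [[515.0, -63.0, 87.0], [564.0, -11.0, 100.0]] [246. 221. 140.]
[158 207  22  21 331] [168. 217.] [536.8 263.   94.7] [[510.0, 236.0, 87.0], [564.0, 290.0, 101.0]] [243. 215. 138.]
[352 237  20  20 318] [361. 246.] [ 438.4 -291.3   91. ] [[413.0, -318.0, 85.0], [465.0, -267.0, 97.0]] [240. 194. 121.]
[  0 310   9  43 205] [  3. 327.] [215.1 786.6  87.5] [[141.0, 769.0, 84.0], [257.0, 797.0, 93.0]] [209. 204. 185.]
```

View pics/scene0.png

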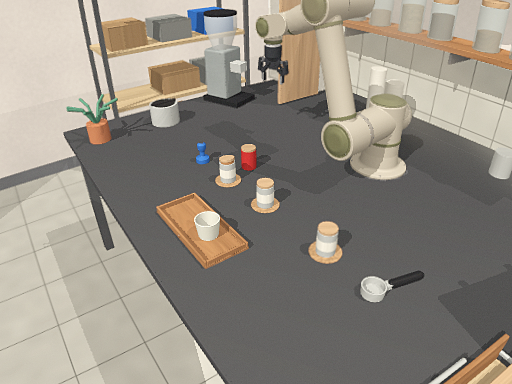

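View pics/top0.png

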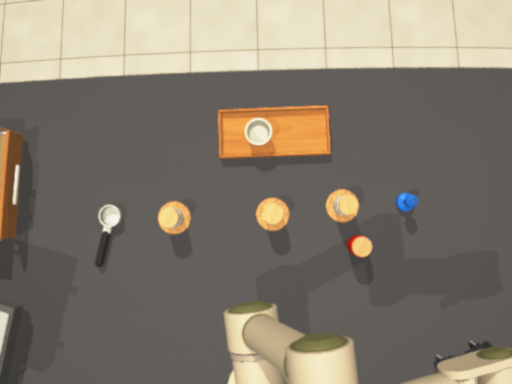

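The scene shows a tray with the cup at (207,225), a blue tamper at (202,155), and a portafilter at (375,288). Four tin-like things are in view:
- **Tins on coasters:** scene (227,165), (265,190) and (327,240). In the top view these are (342,205), (272,213) and (174,217).
- **Red look-alike:** scene (248,157), not on a coaster, so I leave it alone.

The right-hand tin's lid top measures about 98 mm against 94 for the others, so it looks like the askew one. I'll confirm with a plane fit and a crop.

```bash
python3 - <<'E'
from h import *
for n,cs in(('scene',[(563.5,-241),(541,-31.5),(539.7,269.5)]),('top',[(561,-253),(540,-37.4),(537,263)])):
    d=np.load(n+'.npz');W=d['W'];rgb=d['rgb'].astype(int)
    for x,y in cs:
        r=np.hypot(W[...,0]-x,W[...,1]-y)
        m=(r<34)&(W[...,2]>88)&(W[...,2]<108)&(rgb[...,0]-rgb[...,2]>40)
        q=W[m]; A=np.c_[q[:,:2]-[x,y],np.ones(len(q))]
        for _ in range(3):
            s=np.linalg.lstsq(A,q[:,2],rcond=None)[0]; k=abs(A@s-q[:,2])<2.5; A,q=A[k],q[k]
        c0=cv2.minEnclosingCircle(q[:,:2].astype(np.float32))
        print(n,len(q),'slope',s.round(3),'dir up',np.degrees(np.arctan2(s[1],s[0])).round(),'centre',q.mean(0).round(1),'circ',np.round(c0[0],1),round(c0[1],1))
        m=(r<56)&(W[...,2]<9)&(W[...,2]>1.)&(rgb[...,0]-rgb[...,2]>50)
        q=W[m]; 
        if len(q)>10: print('   cork',len(q),np.round(cv2.minEnclosingCircle(q[:,:2].astype(np.float32)),1) if 0 else cv2.minEnclosingCircle(q[:,:2].astype(np.float32)),q[:,2].mean())
b=cv2.imread('pics/scene0.png')[135:265,195:350]
cv2.imwrite('pics/crop.png',cv2.resize(b,None,fx=4.5,fy=4.5,interpolation=cv2.INTER_CUBIC))
E
```

```text
scene 45 slope [-7.6000e-02  1.9000e-02  9.9112e+01] dir up 166.0 centre [ 562.  -250.2   99.1] circ [ 562.9 -249. ] 27.3
   cork 139 ((559.6554565429688, -248.40713500976562), 51.03976058959961) 4.522523584633069
scene 109 slope [ 2.0000e-03 -1.0000e-03  9.4526e+01] dir up -22.0 centre [538.9 -35.9  94.5] circ [539.1 -37.6] 30.1
   cork 189 ((537.9148559570312, -37.70939636230469), 50.63606262207031) 4.603047718122852
scene 180 slope [-1.6000e-02  1.0000e-03  9.3939e+01] dir up 177.0 centre [535.5 266.4  94. ] circ [535.9 266.4] 29.6
   cork 281 ((535.4995727539062, 265.40106201171875), 50.80771255493164) 4.114416592701832
top 171 slope [-2.1000e-02  1.4500e-01  9.9933e+01] dir up 98.0 centre [ 562.7 -254.8   99.6] circ [ 562.  -254.7] 28.6
   cork 351 ((561.0272827148438, -253.3904571533203), 52.31492614746094) 4.773150822480688
top 181 slope [-1.0000e-03 -3.0000e-03  9.4943e+01] dir up -110.0 centre [539.4 -36.1  95. ] circ [538.8 -37.5] 28.1
   cork 422 ((540.124755859375, -38.640380859375), 52.02289962768555) 4.836568171400989
top 187 slope [-7.0000e-03  4.0000e-03  9.4611e+01] dir up 149.0 centre [536.4 264.6  94.6] circ [537.  263.6] 29.1
   cork 329 ((536.57373046875, 264.9861755371094), 52.07129669189453) 4.521109486201607
```

View pics/crop.png

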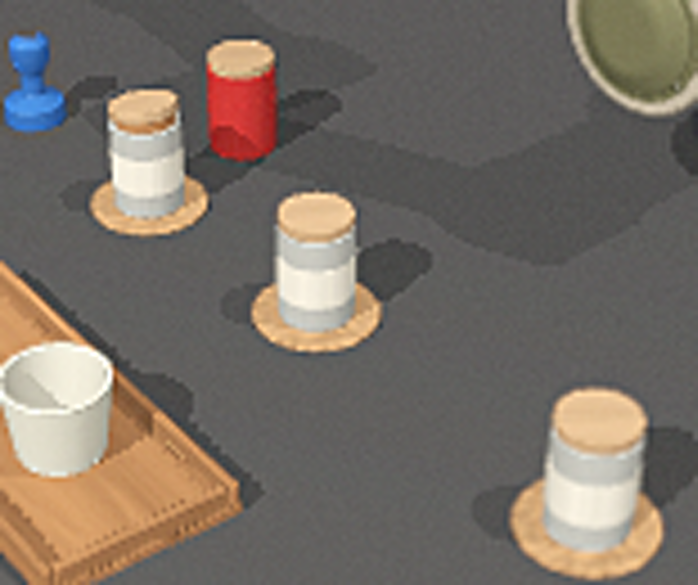

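The crop confirms it. The right-hand tin (crop (143,105)) has its lid tilted with the +y side up (top-view plane slope about 0.146 toward +y), and the other two lids are level. Coaster centres are about a (560.5,-252), b (539,-38) and c (536,265). I'll move above the raised edge with the fingers shut.

>>> {"op": "play_rows", "data": {
  "deltas": [
    [0.615,0.412,0,0,0,0,-1],
    [0.615,0.412,0,0,0,0,-1],
    [0.615,0.412,0,0,0,0,-1],
    [0.615,0.412,0,0,0,0,-1],
    [0.615,0.412,0,0,0,0,-1],
    [0.615,0.412,0,0,0,0,-1],
    [0.615,0.412,0,0,0,0,-1],
    [0.615,0.412,0,0,0,0,-1]
  ]
}}

```text
time_s: 0.87
eef_pos: [364.4, -365.0, 231.3]
ee_rot: [-0.0, 0.987, 0.161, -0.0]
force: [-0.6, 0.4, 0.9]
grip_width: 0.001
```

>>> {"op": "play_rows", "data": {
  "deltas": [
    [0.615,0.412,0,0,0,0,-1],
    [0.615,0.412,0,0,0,0,-1],
    [0.615,0.412,0,0,0,0,-1],
    [0.615,0.412,0,0,0,0,-1],
    [0.615,0.412,0,0,0,0,-1],
    [0.615,0.412,0,0,0,0,-1],
    [0.615,0.412,0,0,0,0,-1],
    [0.615,0.412,0,0,0,0,-1]
  ]
}}

```text
time_s: 1.53
eef_pos: [561.2, -233.1, 231.1]
ee_rot: [-0.0, 0.987, 0.161, -0.0]
force: [-0.2, -0.0, -0.4]
grip_width: -0.002
```

>>> {"op": "play_rows", "data": {
  "deltas": [
    [0,0,-0.7,0,0,0,-1],
    [0,0,-0.7,0,0,0,-1],
    [0,0,-0.7,0,0,0,-1],
    [0,0,-0.4,0,0,0,-1],
    [0,0,0,0,0,0,-1],
    [0,0,0,0,0,0,-1]
  ]
}}

```text
time_s: 2.03
eef_pos: [560.0, -234.2, 131.2]
ee_rot: [-0.0, 0.987, 0.161, -0.0]
force: [0.6, 1.0, -0.0]
grip_width: 0.001
```

>>> {"op": "play_rows", "data": {
  "deltas": [
    [0,0.05,-0.25,0,0,0,-1],
    [0,0.05,-0.25,0,0,0,-1],
    [0,0,-0.1,0,0,0,-1],
    [0,0,-0.05,0,0,0,-1],
    [0,0,-0.05,0,0,0,-1],
    [0,0,-0.05,0,0,0,-1],
    [0,0,-0.05,0,0,0,-1]
  ]
}}

```text
time_s: 2.62
eef_pos: [560.4, -230.0, 99.9]
ee_rot: [0.0, 0.987, 0.161, 0.0]
force: [-0.1, 1.2, 3.8]
grip_width: -0.002
```

>>> {"op": "play_rows", "data": {
  "deltas": [
    [0,0,-0.05,0,0,0,-1],
    [0,0,-0.05,0,0,0,-1]
  ]
}}

```text
time_s: 2.78
eef_pos: [560.4, -230.1, 95.5]
ee_rot: [0.0, 0.987, 0.161, 0.0]
force: [-0.1, 3.0, 4.1]
grip_width: -0.004
```

>>> {"op": "play_rows", "data": {
  "deltas": [
    [0,0,-0.04,0,0,0,-1]
  ]
}}

```text
time_s: 2.87
eef_pos: [560.4, -230.1, 93.7]
ee_rot: [0.0, 0.987, 0.161, 0.0]
force: [-0.0, 4.5, 9.4]
grip_width: -0.001
```

>>> {"op": "play_rows", "data": {
  "deltas": [
    [0,0,-0.02,0,0,0,-1],
    [0,0,0,0,0,0,-1]
  ]
}}

```text
time_s: 3.03
eef_pos: [560.4, -230.2, 93.5]
ee_rot: [0.0, 0.987, 0.161, 0.0]
force: [-0.8, 4.4, 8.3]
grip_width: 0.001
```

>>> {"op": "play_rows", "data": {
  "deltas": [
    [0,0,-0.03,0,0,0,-1],
    [0,0,0,0,0,0,-1]
  ]
}}

```text
time_s: 3.2
eef_pos: [560.6, -230.1, 93.1]
ee_rot: [0.0, 0.987, 0.161, 0.001]
force: [-1.9, 5.7, 13.8]
grip_width: -0.003
```

>>> {"op": "play_rows", "data": {
  "deltas": [
    [0,0,0.3,0,0,0,-1],
    [0,0,0.9,0,0,0,-1],
    [0,0,0.9,0,0,0,-1],
    [0,0,0.9,0,0,0,-1],
    [-0.9,0,0,0,0,0,1],
    [-0.9,0,0,0,0,0,1],
    [-0.9,0,0,0,0,0,1],
    [-0.9,0,0,0,0,0,1]
  ]
}}

```text
time_s: 3.87
eef_pos: [414.4, -230.2, 211.6]
ee_rot: [0.0, 0.987, 0.161, -0.0]
force: [0.1, -0.6, 1.3]
grip_width: 0.564
```

```bash
cat > chk.py <<'E'
from h import *
import sys
for n in('scene','top'):
    c=shot(n,n+sys.argv[1]+'.png');W=cloud(c);rgb=c['pixels'].astype(int)
    for x,y in [(561,-251),(539,-37.5),(536,265)]:
        m=(np.hypot(W[...,0]-x,W[...,1]-y)<36)&(W[...,2]>88)&(W[...,2]<108)&(rgb[...,0]-rgb[...,2]>40)
        q=W[m]
        if len(q)<15: print(n,'few',x,y,len(q));continue
        A=np.c_[q[:,:2]-[x,y],np.ones(len(q))]
        for _ in range(3):
            s=np.linalg.lstsq(A,q[:,2],rcond=None)[0]; k=abs(A@s-q[:,2])<2.5; A,q=A[k],q[k]
        print(n,len(q),'slope',s.round(3),'centre',q.mean(0).round(1))
E
python3 chk.py 1
```

```text
scene 90 slope [ 6.000e-03 -2.300e-02  9.376e+01] centre [ 557.8 -252.3   93.8]
scene 117 slope [-8.000e-03 -1.200e-02  9.403e+01] centre [538.3 -37.   94.1]
scene 184 slope [-4.0000e-03 -9.0000e-03  9.3981e+01] centre [535.6 267.   94. ]
top 211 slope [ 4.2000e-02 -2.5000e-02  9.4733e+01] centre [ 562.  -254.2   94.9]
top 184 slope [ 4.0000e-03 -1.0000e-03  9.4529e+01] centre [539.1 -38.3  94.5]
top 176 slope [-4.0000e-03 -1.5000e-02  9.4388e+01] centre [536.6 262.9  94.4]
```

Lid a now reads level at 94 mm, matching the others, and the press force rose against a hard stop. Next I grasp tin a.

>>> {"op": "play_rows", "data": {
  "deltas": [
    [0.73,-0.111,0,0,0,0,1],
    [0.73,-0.111,0,0,0,0,1],
    [0.73,-0.111,0,0,0,0,1],
    [0.73,-0.111,0,0,0,0,1],
    [0.73,-0.111,0,0,0,0,1],
    [0,0,-0.5,0,0,0,1],
    [0,0,-0.7,0,0,0,1],
    [0,0,-0.5,0,0,0,1]
  ]
}}

```text
time_s: 4.63
eef_pos: [562.4, -252.4, 141.3]
ee_rot: [-0.0, 0.987, 0.161, -0.001]
force: [0.2, 0.2, -0.3]
grip_width: 1.0
```

```bash
python3 - <<'E'
from h import *
print(sensors.sense())
c=shot('scene');b=c['pixels'][110:240,170:325,::-1]
cv2.imwrite('pics/crop2.png',cv2.resize(b,None,fx=4.5,fy=4.5,interpolation=cv2.INTER_CUBIC))
E
```

```text
{'time_s': 4.6333, 'joints': array([-6.11428876e-01,  5.89551358e-01,  1.32164281e+00, -6.15941360e-04,
        1.23155233e+00,  6.36386766e-01]), 'dq': array([-0.00533407,  0.21230383,  0.28856013,  0.00076622, -0.48737486,
        0.00099836]), 'tau': array([ 3.93837551e-01, -5.59102607e+01, -2.74325484e+01,  1.04194076e-02,
        4.56875470e-01,  3.76617158e-03]), 'eef_pos': array([ 562.39454721, -252.41442551,  141.33714219]), 'ee_rot': array([-1.94959896e-04,  9.86972032e-01,  1.60890618e-01, -6.15738950e-04]), 'force': array([ 0.22849768,  0.24723592, -0.34801803]), 'wrist_torque': array([ 0.06982589,  0.02156511, -0.02874435]), 'grip_width': 0.9997627844434274}
```

View pics/crop2.png

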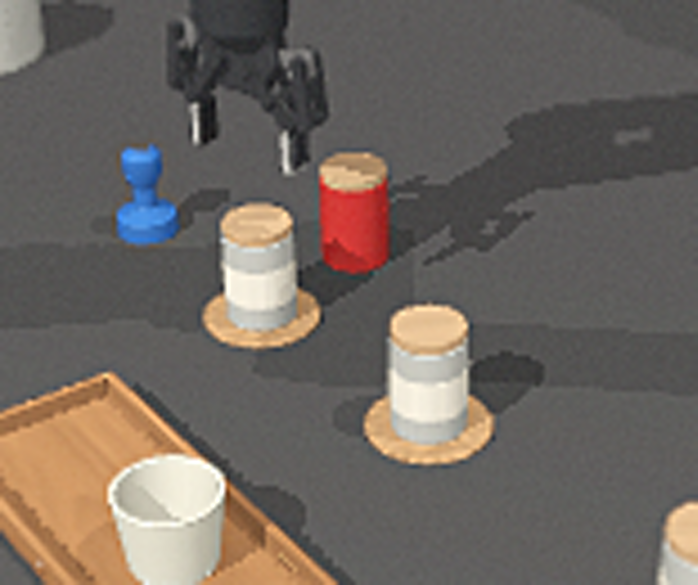

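The crop shows lid a level at (257,225), with the open fingers above it and clear of the red tin. Now descend and grip.

>>> {"op": "play_rows", "data": {
  "deltas": [
    [0,0,-0.6,0,0,0,1],
    [0,0,-0.6,0,0,0,1],
    [0,0,-0.6,0,0,0,1],
    [0,0,-0.5,0,0,0,1],
    [0,0,-0.25,0,0,0,1],
    [0,0,0,0,0,0,1]
  ]
}}

```text
time_s: 5.18
eef_pos: [561.6, -252.2, 40.1]
ee_rot: [-0.001, 0.987, 0.161, -0.001]
force: [-0.1, 1.1, 0.1]
grip_width: 0.998
```

>>> {"op": "play_rows", "data": {
  "deltas": [
    [0,0,0,0,0,0,-1],
    [0,0,0,0,0,0,-1],
    [0,0,0,0,0,0,-1],
    [0,0,0,0,0,0,-1],
    [0,0,0,0,0,0,-1],
    [0,0,0,0,0,0,-1]
  ],
  "squeeze": 50
}}

```text
time_s: 5.68
eef_pos: [563.1, -252.9, 43.7]
ee_rot: [0.001, 0.987, 0.161, 0.001]
force: [-1.1, 0.4, 6.2]
grip_width: 0.692
```

>>> {"op": "play_rows", "data": {
  "deltas": [
    [0,0,0.2,0,0,0,-1],
    [0,0,0.3,0,0,0,-1],
    [0,0,0.3,0,0,0,-1],
    [0,0,0.3,0,0,0,-1],
    [0,0,0.2,0,0,0,-1],
    [0,0,0,0,0,0,-1],
    [0,0,0,0,0,0,-1]
  ]
}}

```text
time_s: 6.27
eef_pos: [562.2, -252.5, 94.1]
ee_rot: [0.0, 0.987, 0.161, 0.0]
force: [0.3, -0.1, -5.0]
grip_width: 0.69
```

```bash
cat > w.py <<'E'
from h import *
F=[];T=[];M=[]
for i in range(8):
    s=sensors.sense();F.append(s['force']);T.append(s['tau']);M.append(s['wrist_torque']);capture('top')
print(s['eef_pos'].round(1),s['ee_rot'].round(4),s['grip_width'].round(3),s['joints'].round(3),s['dq'].round(3))
print('F',np.mean(F,0).round(2),np.std(F,0).round(2),'tau',np.mean(T,0).round(2),'M',np.mean(M,0).round(3))
E
python3 w.py
```

```text
Traceback (most recent call last):
  File "w.py", line 5, in <module>
    print(s['eef_pos'].round(1),s['ee_rot'].round(4),s['grip_width'].round(3),s['joints'].round(3),s['dq'].round(3))
                                                     ^^^^^^^^^^^^^^^^^^^^^
AttributeError: 'float' object has no attribute 'round'
```

```bash
sed -i "s/s\['grip_width'\].round(3)/round(s['grip_width'],3)/" w.py; python3 w.py
```

```text
[ 562.1 -252.4   93.7] [0.     0.987  0.1607 0.    ] 0.691 [-0.612  0.64   1.371 -0.     1.131  0.636] [-0.     0.001  0.002 -0.001  0.002 -0.001]
F [-0.15  0.03 -4.1 ] [0.45 0.38 0.58] tau [-0.000e+00 -5.572e+01 -2.509e+01 -1.000e-02  1.000e-02  0.000e+00] M [ 0.022 -0.026  0.001]
```

>>> {"op": "play_rows", "data": {
  "deltas": [
    [0,0,-0.3,0,0,0,-1],
    [0,0,-0.4,0,0,0,-1],
    [0,0,-0.25,0,0,0,-1],
    [0,0,-0.15,0,0,0,-1],
    [0,0,-0.08,0,0,0,-1],
    [0,0,-0.03,0,0,0,-1],
    [0,0,-0.02,0,0,0,-1],
    [0,0,0,0,0,0,-1]
  ]
}}

```text
time_s: 7.73
eef_pos: [562.4, -252.6, 44.9]
ee_rot: [0.0, 0.987, 0.161, 0.0]
force: [-0.6, -0.2, -4.2]
grip_width: 0.688
```

>>> {"op": "play_rows", "data": {
  "deltas": [
    [0,0,-0.02,0,0,0,-1],
    [0,0,0,0,0,0,-1],
    [0,0,0,0,0,0,-1]
  ]
}}

```text
time_s: 7.98
eef_pos: [562.2, -252.5, 43.9]
ee_rot: [0.0, 0.987, 0.161, 0.0]
force: [-0.5, -0.5, -4.7]
grip_width: 0.687
```

>>> {"op": "play_rows", "data": {
  "deltas": [
    [0,0,-0.02,0,0,0,-1],
    [0,0,-0.01,0,0,0,-1],
    [0,0,0,0,0,0,-1]
  ]
}}

```text
time_s: 8.23
eef_pos: [562.3, -252.5, 43.7]
ee_rot: [0.0, 0.987, 0.161, 0.0]
force: [-5.0, 3.2, 5.3]
grip_width: 0.689
```

>>> {"op": "play_rows", "data": {
  "deltas": [
    [0,0,-0.01,0,0,0,-1],
    [0,0,0,0,0,0,-1]
  ]
}}

```text
time_s: 8.4
eef_pos: [562.3, -252.5, 43.7]
ee_rot: [0.0, 0.987, 0.161, 0.0]
force: [-4.1, 3.3, 9.2]
grip_width: 0.692
```

Down on the coaster. Release, rise, and go above tin b.

>>> {"op": "play_rows", "data": {
  "deltas": [
    [0,0,0,0,0,0,1],
    [0,0,0,0,0,0,1],
    [0,0,0,0,0,0,1],
    [0,0,0,0,0,0,1],
    [0,0,0,0,0,0,1],
    [0,0,0.3,0,0,0,1],
    [0,0,0.6,0,0,0,1],
    [0,0,0.8,0,0,0,1]
  ]
}}

```text
time_s: 9.07
eef_pos: [561.3, -251.8, 109.8]
ee_rot: [-0.001, 0.987, 0.161, -0.001]
force: [0.4, -0.5, -0.5]
grip_width: 1.001
```

>>> {"op": "play_rows", "data": {
  "deltas": [
    [0,0,0.8,0,0,0,1],
    [0,0,0.7,0,0,0,1],
    [-0.095,0.894,0,0,0,0,1],
    [-0.095,0.894,0,0,0,0,1],
    [-0.095,0.894,0,0,0,0,1],
    [-0.095,0.894,0,0,0,0,1],
    [-0.095,0.894,0,0,0,0,1],
    [-0.095,0.894,0,0,0,0,1]
  ]
}}

```text
time_s: 9.73
eef_pos: [538.9, -36.2, 171.2]
ee_rot: [0.0, 0.987, 0.161, 0.001]
force: [1.3, 0.6, -0.7]
grip_width: 0.999
```

>>> {"op": "play_rows", "data": {
  "deltas": [
    [0,0,0,0,0,0,1],
    [0,0,0,0,0,0,1]
  ]
}}

```text
time_s: 9.9
eef_pos: [539.4, -36.5, 171.2]
ee_rot: [0.0, 0.987, 0.162, 0.001]
force: [-0.5, -0.5, -0.4]
grip_width: 1.002
```

```bash
python3 w.py; python3 chk.py 2
```

```text
[539.4 -38.7 170.1] [ 0.      0.9871  0.1601 -0.    ] 0.997 [-0.288  0.402  1.539 -0.     1.201  0.961] [ 0.005 -0.001  0.002  0.001 -0.002  0.002]
F [ 0.12 -0.32 -0.01] [0.45 0.41 0.5 ] tau [ 9.300e-01 -4.424e+01 -2.446e+01  4.000e-02  2.000e-02  3.000e-02] M [-0.015  0.001  0.016]
scene 87 slope [-1.7000e-02 -3.2000e-02  9.4247e+01] centre [ 558.3 -250.6   94.3]
scene 124 slope [ 5.000e-03 -1.600e-02  9.426e+01] centre [538.4 -36.8  94.2]
scene 170 slope [-4.0000e-03 -2.6000e-02  9.3878e+01] centre [535.  265.4  93.9]
top 222 slope [-2.0000e-03 -1.9000e-02  9.4754e+01] centre [ 561.2 -253.7   94.8]
top few 539 -37.5 0
top 181 slope [-1.700e-02  5.000e-03  9.434e+01] centre [537.  262.7  94.3]
```

Tin a is upright with its lid level, and weighs about 4.1 N. Now tin b.

>>> {"op": "play_rows", "data": {
  "deltas": [
    [0,0,-0.5,0,0,0,1],
    [0,0,-0.7,0,0,0,1],
    [0,0,-0.7,0,0,0,1],
    [0,0,-0.6,0,0,0,1],
    [0,0,-0.5,0,0,0,1],
    [0,0,-0.2,0,0,0,1],
    [0,0,0,0,0,0,1]
  ]
}}

```text
time_s: 10.98
eef_pos: [538.5, -37.7, 40.6]
ee_rot: [-0.001, 0.987, 0.161, -0.001]
force: [-0.0, 0.5, -0.4]
grip_width: 0.999
```

>>> {"op": "play_rows", "data": {
  "deltas": [
    [0,0,0,0,0,0,-1],
    [0,0,0,0,0,0,-1],
    [0,0,0,0,0,0,-1],
    [0,0,0,0,0,0,-1],
    [0,0,0,0,0,0,-1],
    [0,0,0,0,0,0,-1]
  ],
  "squeeze": 50
}}

```text
time_s: 11.48
eef_pos: [540.2, -38.1, 43.8]
ee_rot: [0.001, 0.987, 0.161, 0.001]
force: [-0.6, -0.6, 6.5]
grip_width: 0.688
```

>>> {"op": "play_rows", "data": {
  "deltas": [
    [0,0,0.2,0,0,0,-1],
    [0,0,0.3,0,0,0,-1],
    [0,0,0.3,0,0,0,-1],
    [0,0,0.3,0,0,0,-1],
    [0,0,0.2,0,0,0,-1],
    [0,0,0,0,0,0,-1],
    [0,0,0,0,0,0,-1]
  ]
}}

```text
time_s: 12.07
eef_pos: [539.3, -37.8, 94.3]
ee_rot: [0.0, 0.987, 0.161, 0.0]
force: [-0.3, -0.0, -3.9]
grip_width: 0.691
```

```bash
python3 w.py
```

```text
[539.1 -37.8  93.7] [-2.000e-04  9.870e-01  1.607e-01 -4.000e-04] 0.685 [-0.287  0.493  1.621 -0.     1.028  0.961] [ 0.    -0.001 -0.002 -0.    -0.001 -0.001]
F [-0.41  0.01 -3.06] [0.45 0.42 0.45] tau [ 2.000e-02 -4.740e+01 -2.317e+01 -0.000e+00  1.000e-02  0.000e+00] M [0.004 0.008 0.008]
```

Tin b reads about 3.1 N, lighter than a. Set it down the same way.

>>> {"op": "play_rows", "data": {
  "deltas": [
    [0,0,-0.3,0,0,0,-1],
    [0,0,-0.4,0,0,0,-1],
    [0,0,-0.25,0,0,0,-1],
    [0,0,-0.15,0,0,0,-1],
    [0,0,-0.08,0,0,0,-1],
    [0,0,-0.04,0,0,0,-1],
    [0,0,-0.03,0,0,0,-1],
    [0,0,0,0,0,0,-1]
  ]
}}

```text
time_s: 13.13
eef_pos: [539.5, -37.9, 44.4]
ee_rot: [0.0, 0.987, 0.161, 0.0]
force: [0.7, -0.3, -3.2]
grip_width: 0.689
```

>>> {"op": "play_rows", "data": {
  "deltas": [
    [0,0,-0.02,0,0,0,-1],
    [0,0,-0.01,0,0,0,-1],
    [0,0,0,0,0,0,-1]
  ]
}}

```text
time_s: 13.38
eef_pos: [539.7, -38.0, 43.8]
ee_rot: [0.0, 0.987, 0.161, 0.0]
force: [-2.7, 0.2, 5.1]
grip_width: 0.692
```

>>> {"op": "play_rows", "data": {
  "deltas": [
    [0,0,0,0,0,0,1],
    [0,0,0,0,0,0,1],
    [0,0,0,0,0,0,1],
    [0,0,0,0,0,0,1],
    [0,0,0,0,0,0,1],
    [0,0,0.3,0,0,0,1],
    [0,0,0.6,0,0,0,1],
    [0,0,0.8,0,0,0,1]
  ]
}}

```text
time_s: 14.05
eef_pos: [538.2, -37.6, 110.0]
ee_rot: [-0.001, 0.987, 0.161, -0.002]
force: [-0.4, 0.5, -0.6]
grip_width: 1.001
```

>>> {"op": "play_rows", "data": {
  "deltas": [
    [0,0,0.8,0,0,0,1],
    [0,0,0.7,0,0,0,1],
    [-0.007,0.756,0,0,0,0,1],
    [-0.007,0.756,0,0,0,0,1],
    [-0.007,0.756,0,0,0,0,1],
    [-0.007,0.756,0,0,0,0,1],
    [-0.007,0.756,0,0,0,0,1],
    [-0.007,0.756,0,0,0,0,1]
  ]
}}

```text
time_s: 14.72
eef_pos: [537.4, 145.1, 170.9]
ee_rot: [-0.0, 0.987, 0.161, 0.0]
force: [0.3, -1.2, -0.3]
grip_width: 1.005
```

>>> {"op": "play_rows", "data": {
  "deltas": [
    [-0.007,0.756,0,0,0,0,1],
    [-0.007,0.756,0,0,0,0,1],
    [-0.007,0.756,0,0,0,0,1],
    [-0.007,0.756,0,0,0,0,1],
    [0,0,0,0,0,0,1],
    [0,0,0,0,0,0,1],
    [0,0,0,0,0,0,1]
  ]
}}

```text
time_s: 15.3
eef_pos: [536.5, 264.1, 170.7]
ee_rot: [0.0, 0.987, 0.161, -0.0]
force: [0.1, -0.7, 1.3]
grip_width: 1.001
```

```bash
python3 w.py; python3 chk.py 3
```

```text
[536.7 264.  171. ] [-0.      0.9871  0.1603  0.    ] 0.997 [0.261 0.522 1.351 0.    1.269 1.51 ] [ 0.005  0.001 -0.002  0.    -0.     0.003]
F [-0.05  0.09  0.17] [0.62 0.55 0.69] tau [ 4.200e-01 -4.991e+01 -2.538e+01  1.000e-02  0.000e+00 -0.000e+00] M [ 0.003 -0.008 -0.014]
scene 85 slope [ 2.0000e-03 -9.0000e-03  9.4188e+01] centre [ 557.  -252.4   94.2]
scene 111 slope [ 2.0000e-03 -2.0000e-03  9.4125e+01] centre [537.7 -36.6  94.1]
scene 181 slope [-1.4000e-02 -1.0000e-03  9.3878e+01] centre [535.4 266.5  93.9]
top 190 slope [ 2.0000e-03 -1.4000e-02  9.4405e+01] centre [ 560.3 -252.4   94.4]
top 182 slope [-1.4000e-02 -3.0000e-03  9.4816e+01] centre [539.7 -38.   94.9]
top 43 slope [-1.600e-02  6.200e-02  9.557e+01] centre [529.7 247.5  94.5]
```

>>> {"op": "play_rows", "data": {
  "deltas": [
    [0,0,-0.5,0,0,0,1],
    [0,0,-0.7,0,0,0,1],
    [0,0,-0.7,0,0,0,1],
    [0,0,-0.6,0,0,0,1],
    [0,0,-0.5,0,0,0,1],
    [0,0,-0.22,0,0,0,1],
    [0,0,0,0,0,0,1]
  ]
}}

```text
time_s: 16.38
eef_pos: [535.6, 264.3, 40.3]
ee_rot: [0.0, 0.987, 0.161, -0.002]
force: [-0.9, 0.4, -1.2]
grip_width: 0.994
```

>>> {"op": "play_rows", "data": {
  "deltas": [
    [0,0,0,0,0,0,-1],
    [0,0,0,0,0,0,-1],
    [0,0,0,0,0,0,-1],
    [0,0,0,0,0,0,-1],
    [0,0,0,0,0,0,-1],
    [0,0,0,0,0,0,-1]
  ],
  "squeeze": 50
}}

```text
time_s: 16.88
eef_pos: [537.4, 264.9, 43.9]
ee_rot: [-0.0, 0.987, 0.161, 0.002]
force: [-1.5, 0.0, 6.2]
grip_width: 0.691
```

>>> {"op": "play_rows", "data": {
  "deltas": [
    [0,0,0.2,0,0,0,-1],
    [0,0,0.3,0,0,0,-1],
    [0,0,0.3,0,0,0,-1],
    [0,0,0.3,0,0,0,-1],
    [0,0,0.2,0,0,0,-1],
    [0,0,0,0,0,0,-1],
    [0,0,0,0,0,0,-1]
  ]
}}

```text
time_s: 17.47
eef_pos: [536.6, 264.6, 94.5]
ee_rot: [-0.0, 0.987, 0.161, 0.0]
force: [-0.8, -0.1, -6.5]
grip_width: 0.694
```

```bash
python3 w.py
```

```text
[536.4 264.5  93.7] [ 1.000e-04  9.870e-01  1.607e-01 -4.000e-04] 0.692 [ 0.262  0.604  1.433 -0.     1.105  1.51 ] [-0.001 -0.001 -0.003 -0.    -0.001 -0.002]
F [-0.13 -0.   -5.61] [0.46 0.61 0.58] tau [ 1.000e-02 -5.538e+01 -2.554e+01 -0.000e+00  2.000e-02 -0.000e+00] M [ 0.017 -0.011 -0.018]
```

Tin c reads 5.6 N, against 4.1 (a) and 3.1 (b), so it's the heaviest. I'll raise it so the underside is about 15 cm up.

>>> {"op": "play_rows", "data": {
  "deltas": [
    [0,0,0.25,0,0,0,-1],
    [0,0,0.5,0,0,0,-1],
    [0,0,0.6,0,0,0,-1],
    [0,0,0.6,0,0,0,-1],
    [0,0,0.4,0,0,0,-1],
    [0,0,0.15,0,0,0,-1],
    [0,0,0,0,0,0,-1],
    [0,0,0,0,0,0,-1]
  ]
}}

```text
time_s: 18.53
eef_pos: [536.2, 264.5, 193.4]
ee_rot: [0.0, 0.987, 0.161, -0.001]
force: [0.4, -0.6, -7.1]
grip_width: 0.69
```

```bash
python3 w.py; python3 chk.py 4
```

```text
[536.4 264.5 193.6] [ 1.000e-04  9.870e-01  1.607e-01 -5.000e-04] 0.686 [ 0.262  0.503  1.32  -0.     1.32   1.51 ] [-0.    -0.003 -0.004  0.    -0.     0.001]
F [ 0.29 -0.19 -5.99] [0.43 0.49 0.49] tau [ 2.000e-02 -5.378e+01 -2.838e+01 -0.000e+00  3.000e-02 -0.000e+00] M [ 0.004 -0.017 -0.007]
scene 83 slope [-2.7000e-02  2.0000e-03  9.4009e+01] centre [ 557.8 -251.5   94.2]
scene 116 slope [-8.0000e-03  5.0000e-03  9.4356e+01] centre [536.9 -35.9  94.4]
scene few 536 265 0
top 189 slope [-6.0000e-03  2.1000e-02  9.4872e+01] centre [ 559.7 -253.7   94.8]
top 177 slope [1.4000e-02 1.0000e-02 9.4387e+01] centre [539.5 -38.1  94.4]
top few 536 265 0
```

View pics/scene4.png

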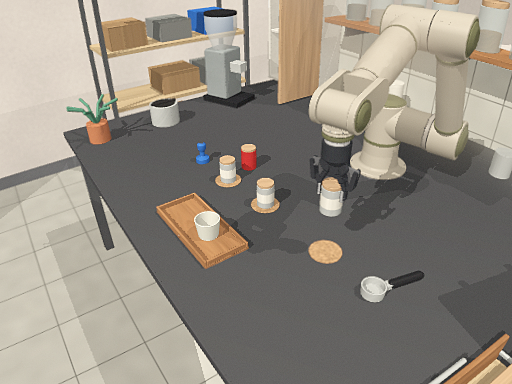

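The picture shows tin c held upright at (330,198) above its empty coaster at (325,251). Tins a (227,168) and b (265,193) stand with level lids, and the bystanders haven't moved. Handing in.

```bash
python3 -c "
from h import *
print(order.finish_job())"
```

```text
the job is handed in; nothing more can be done
None
```

I pressed the askew lid level, weighed all three tins, and handed the job in while holding the heaviest one, the tin from the left-hand coaster (c).

- **Lid:** The askew lid was on the right-hand tin (a), raised on its +y side. I pressed that side with the fingers shut until it met a hard stop; the last reading was about 14 N. Later plane fits put it level within noise at about 94 mm, like the others. One fit right after the press, with the arm in view, read a slope of 0.04; it was not seen again.
- **Weights:** The averaged wrist force was about 4.1 N for tin a, 3.1 N for b and 5.6–6.0 N for c. Single readings varied by about 0.5 N, so c is clearly the heaviest.
- **Tins put back:** Tins a and b were lowered onto their coasters until they touched, then released. The last check shows both upright with level lids.
- **Final hold:** Tin c is upright in the gripper, its underside about 15 cm above the bench (worked out from the lift height). The cup, tamper, portafilter and red look-alike look unmoved in the last picture. The clock was at about 19 s of the 72 s allowed.

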